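# Refit the clamping handle on the microphone base

## Robot

A 7-joint arm with a two-finger parallel gripper is mounted at the origin on the work surface. World frame = base frame: x ahead of the robot, y to its left, z up, the work surface at z = 0. Lengths are in m, angles in rad, forces in N, time in s.
With the tool pointing down it reaches from about 0.425 to 0.95 m from the base axis. Payload 4.7 kg.
Tool frame: the origin (TCP) lies on the centre line of the jaws, within the pads' length; the fingertips stand robot.nose_length ahead of it and the grasp point (between the pads) lies 8 mm behind it (robot.nose_length is the distance from the TCP to the fingertips, in m); z points along the fingers, x is the direction in which the jaws open and shut, and the axes are right-handed (so a half turn about z gives the same grasp; the last joint's range is limited). The gripper opens to 85 mm and grips with 20 to 120 N. Pads are 22 mm wide; open, the fingers measure 114 mm over their backs; the gripper's body (76 mm by 85 mm) begins 54 mm behind the grasp point. The pads swing forward as they close: fully open they stand 13 mm farther back than shut.
Start: joints at [1.244, 0.469, -0.049, 1.532, 0.024, 1.141, -0.082], TCP at [0.198, -0.645, 0.212] pointing down, gripper open.
Joint ranges: [-2.59, 2.59], [-0.33, 1.99], [-1.39, 1.29], [0.1, 2.45], [-1.04, 4.18], [0.21, 1.99], [-2.66, 2.66]. Speed limits (rad/s): [2.57, 2.57, 3.14, 3.14, 3.14, 3.14, 3.14].

## Interface

Orientations are given as [roll, pitch, yaw] about the fixed x, y, z axes, in that order (R = Rz(yaw) Ry(pitch) Rx(roll)).
In Python, from plant import robot gives the robot as it stands. Calls block until the motion is done:
- robot.goto(position, orientation): joint-space move of the TCP to a pose.
- robot.move_straight(position, vel=0.15, attitude=None, contact_N=None): straight line of the TCP; attitude=None keeps the orientation; vel is the mean speed in m/s. With contact_N (N) it stops when the force on the tool has changed by that much, and returns True; else False.
- robot.move_joints(angles): joint-space move.
- robot.grip(opening, strength=None): opening from 0.0 (shut) to 1.0 (fully open); strength is the grip in N (None keeps the last); returns when the fingers have stopped.
- robot.sleep(seconds).
- robot.inverse_kinematics(position, orientation): joint angles nearest the present ones, or None.
- robot.sense(): the state.
- robot.grab_frame(name): name is "side" or "top" or "wrist"; returns a dict with "image" (400x640x3 uint8, red, green, blue), "range_z" (400x640 float32, m along the optical axis (not along the pixel's ray), 0 where there is no reading), "fx", "fy", "cx", "cy" (pixels), "R" (3x3) and "t" (3): a world point X has camera coordinates R X + t. Camera axes: x right, y down, z forward; pixel columns grow to the right and rows downward; lengths in m; the calibration is good to about 2 mm. A picture is of the moment at which its call begins.
A pose or a line that the arm cannot do raises robot.IKError and nothing moves.
- robot.close_job(): hands the job in, once; it reports no verdict.
The state is a dict: "t": time; "joint_pos": joint angles; "joint_velocities": joint speeds; "effort": joint torques, N m; "tcp_pos": TCP position; "tcp_rot": TCP orientation; "wrist_force": force on the tool from outside, world axes, zero at the start; "torque": the same for the moment, N m; "opening": opening from 0.0 (shut) to 1.0 (fully open).
Only numpy, scipy, OpenCV 4.12 (cv2) and the standard library are available. Lean on these libraries where they do the work, as an engineer would, in place of code of your own. Each camera call takes 0.05 s, during which the arm holds its last target.

## Task

Pick up the loose clamping handle with the splined hub and fit it on the splined stud of the chrome microphone base: rock it gently under light pressure until the teeth mesh, push it fully home on the stud's collar without forcing it, and let go. Leave the sharpener, ruler and tumbler where they are.

Things in the scene. Friction and masses are not known exactly. Their poses are not given: they have to be found in the camera images.
- handle_grip (a point): Grip point of the loose clamping handle (about 0.22 kg), on its axis, 64 mm above its underside. It stands upright: a steel twelve-sided hub 48 mm across, 42 mm high, and on it a black straight bar, 70 mm long (this point's x), 14 mm wide (y), from 42 to 78 mm above the underside. Keep fingertips above the hub's top. z up.
- handle_foot (a point): Centre of the handle's underside, mouth of its bore; axes as handle_grip. The bore opens downwards, 34 mm deep, with six inward teeth 4 mm wide at 30, 90, 150... degrees from x, 2 to 20 mm above the underside, leaving a 22 mm circle between their tips. Resting on unmeshed stud teeth the underside is 16 mm above the collar. Pressing it on the stud with over 25 N spoils the teeth.
- handle: The same handle; origin at the centre of its underside, z up, x along the bar.
- stud_seat (a point): Centre of the top of the stud's steel collar (52 mm diameter), where the handle's underside rests when home; 44 mm above the desk; axes of the base. Stud and collar are sprung: they give straight down up to 8 mm, from about 2 N and 1 N per mm more, then stop hard; this point moves along. Pressed unmeshed, the stud springs up into the bore when the teeth mesh.
- stud_tip (a point): Top of the stud, 30 mm above stud_seat. The stud: six outward teeth 6 mm wide, 30 mm over the tips, 18 mm high, and a 20 mm core to 21 mm, then a cone to 10 mm across at the tip. Tooth clearance about 1 mm. The teeth's angle about z varies and is NOT measured (pattern repeats every 60 degrees): find it by feel or sight. The stud turns only stiffly (0.35 N m).
- mic_base: Chrome microphone base, fixed to the desk: a slab 205 x 115 x 28 mm high; origin on the desk directly under the stud; the slab runs from -48 to +158 mm along its x. On its +x part, 118 mm from the stud, stands a thin stalk with a microphone, leaning away from the stud, up to 175 mm high.
- sharpener: Yellow plastic pencil sharpener, 46 x 30 x 26 mm, loose bystander; origin under its centre.
- ruler: Steel ruler, 300 x 30 x 3 mm, length along its x, loose bystander; origin under its centre.
- tumbler: Smoked glass tumbler, 72 mm across, 95 mm high, loose bystander; origin under its centre.
Not all that is in view belongs to the job. What is shaped like the handle but green or pink is not meant.

How it is judged:
On the way, in this order (a step that is already met when the one before it is completed fails the run):
1. the handle is lifted clear of the desk (height (world z) of handle_foot above 0.03 m), for 0.2 s.
2. the handle is meshed and down on the collar (z of handle_foot in the frame of stud_seat below 0.003 m and horizontal distance between handle_foot and stud_seat below 0.003 m), for 0.2 s.
At the end, for the whole second after the job is handed in: The handle's underside lies on the stud's collar within 3 mm in height and 3 mm sideways, upright within 4 degrees and at rest (all of step 2 and z of handle_foot in the frame of stud_seat above -0.003 m and angle between handle's own z axis and vertical below 0.07 rad and linear speed of handle below 0.02 m/s); the robot touches nothing.
It fails at once if the handle and the microphone base with its stud are pressed together with more than 30 N (contact force between handle and mic_base above 30 N).
It fails at once if the sharpener, ruler or tumbler is moved by more than 20 mm (distance of any of sharpener, ruler, tumbler from where it was at the start of the episode above 0.02 m).
It also fails if it takes over 61 s, if anything falls off the work surface, if the arm or the gripper's body presses on something with over 40 N, if the wrist force passes 120 N, or if a joint passes its speed limit or range.

## Working session

There is one attempt and no reset: what is moved stays moved. The work goes in short steps, each a Python script; the robot and the scene stay as the last script left them, time stands still between calls to the robot, and variables do not carry over. Pictures are saved under pics/ and viewed, and the job is handed in when it is done.

```bash
ls; mkdir -p pics; cat > h.py <<'E'
import numpy as np, cv2
from plant import robot
def snap(name,fn):
    f=robot.grab_frame(name); cv2.imwrite('pics/'+fn+'.png',f['image'][:,:,::-1]); 
    np.savez('pics/'+fn+'.npz',**f); return f
def load(fn): return dict(np.load('pics/'+fn+'.npz'))
def ray(f,u,v):
    d=np.array([(u-f['cx'])/f['fx'],(v-f['cy'])/f['fy'],1.]); R=f['R'];return -R.T@f['t'],R.T@d
def onz(f,u,v,z):
    c,d=ray(f,u,v); return c+d*(z-c[2])/d[2]
def pt(f,u,v):
    c,d=ray(f,u,v); return c+d*f['range_z'][int(round(v)),int(round(u))]
def proj(f,X):
    p=f['R']@np.asarray(X)+f['t']; return p[0]/p[2]*f['fx']+f['cx'],p[1]/p[2]*f['fy']+f['cy']
def tri(f1,p1,f2,p2):
    A=[];b=[]
    for f,p in((f1,p1),(f2,p2)):
        c,d=ray(f,*p); d=d/np.linalg.norm(d); M=np.eye(3)-np.outer(d,d); A.append(M);b.append(M@c)
    X=np.linalg.solve(sum(A),sum(b)); return X
E
python3 - <<'E'
from h import *
for n in('side','top','wrist'):
    f=snap(n,n+'0'); print(n,f['fx'],f['cx'],f['cy'],-f['R'].T@f['t'])
s=robot.sense();print(s,robot.nose_length)
E
```

```text
pics
side 425.9416225366487 321.3470028971477 207.2915846636136 [ 0.55931713 -1.05620083  0.7702757 ]
top 432.3641089363829 318.8635588971534 205.27844984957596 [0.52685111 0.01708808 1.32845885]
wrist 358.4417919384046 312.989410098904 196.18647241643632 [ 0.27945874 -0.62069995  0.37363562]
{'t': 0.15, 'joint_pos': array([ 1.24408476,  0.46926481, -0.04857279,  1.53340117,  0.02410436,
        1.14099445, -0.0823355 ]), 'joint_velocities': array([-0.00022048, -0.00175611,  0.0002293 , -0.00247293,  0.00053774,
        0.00016563,  0.00027709]), 'effort': array([ 6.24278528e-04, -5.10768950e+01, -4.65904595e-02, -2.37976313e+01,
        1.07960825e-02,  5.37750428e-03, -2.32135898e-05]), 'tcp_pos': array([ 0.19793088, -0.64484226,  0.21090439]), 'tcp_rot': array([ 3.14153312e+00,  1.48109832e-03, -1.27301305e+00]), 'wrist_force': array([ 0.08268415, -1.02532432, -0.32286385]), 'torque': array([ 0.00432195, -0.01804103,  0.01839877]), 'opening': 1.00266315559039} 0.011
```

View pics/side0.png

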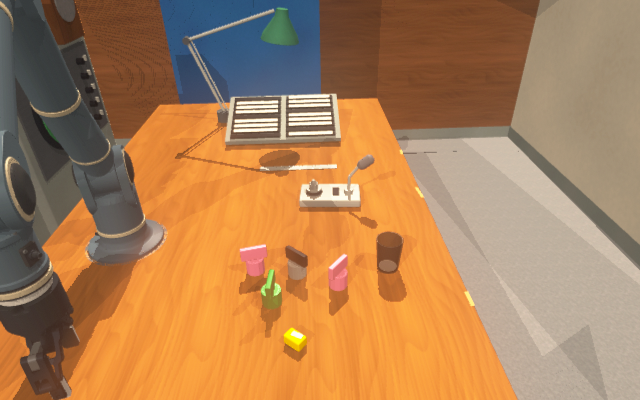

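View pics/top0.png

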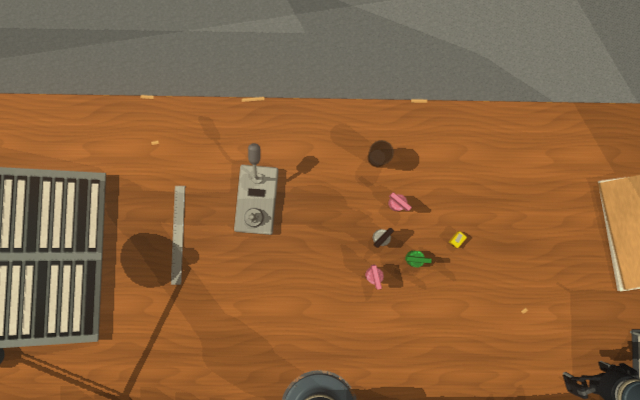

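View pics/wrist0.png

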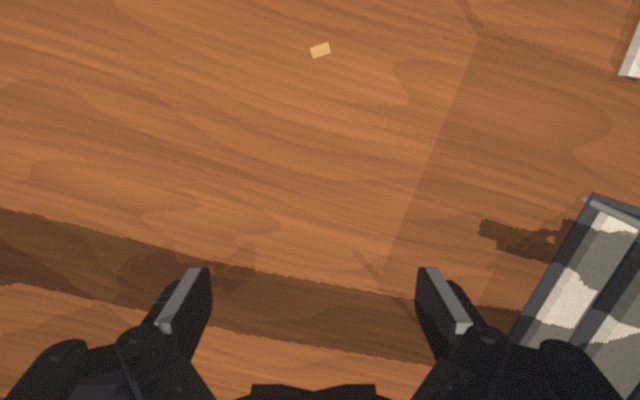

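The top view shows what could be taken for the handle: black bar on a steel hub at top (383,238) / side (297,262); pink at top (399,203) and (375,276); green at (418,259). The description fits only the black and steel one. The stud is at top (254,217) / side (313,187). Next I crop closely and measure.

```bash
python3 - <<'E'
from h import *
t=load('top0');s=load('side0')
a=cv2.resize(t['image'][205:290,340:440,::-1],None,fx=4,fy=4,interpolation=cv2.INTER_CUBIC)
b=cv2.resize(s['image'][230:315,240:340,::-1],None,fx=4,fy=4,interpolation=cv2.INTER_CUBIC)
c=cv2.resize(t['image'][160:245,220:300,::-1],None,fx=4,fy=4,interpolation=cv2.INTER_CUBIC)[:240,:320]
cv2.imwrite('pics/crop0.png',np.hstack([a,b])) 
for uv in((383,238),(254,217),(399,203),(375,276),(418,259),(378,153)):
    print(uv,pt(t,*uv))
for uv in((297,257),(313,180)): print('s',uv,pt(s,*uv))
print('tri',tri(t,(383,237),s,(296,256)),tri(t,(254,217),s,(313,180)))
E
```

```text
(383, 238) [ 0.51462106 -0.17821539  0.07802433]
(254, 217) [0.57048993 0.19647177 0.06908575]
(399, 203) [ 0.61629454 -0.22356702  0.08193864]
(375, 276) [ 0.40591119 -0.15508335  0.08211147]
(418, 259) [ 0.45562476 -0.27943448  0.07780119]
(378, 153) [ 0.77609135 -0.17316167  0.00458531]
s (297, 257) [ 0.51902625 -0.19584341  0.06592167]
s (313, 180) [0.57033675 0.20028733 0.07157988]
tri [ 0.51662131 -0.18141845  0.05763288] [0.57030661 0.19575751 0.07409919]
```

View pics/crop0.png

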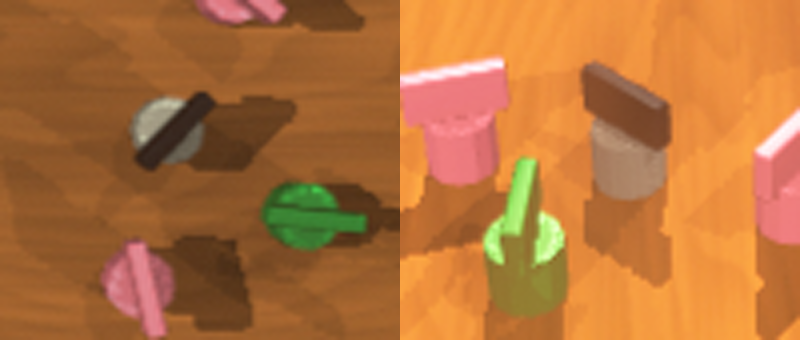

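The close crop confirms a black bar on a grey twelve-sided hub at about (0.515,-0.180), with its top at about 78 mm. Next is a wrist view from above the handle, using the grasp yaw.

```bash
python3 - <<'E'
from h import *
w=load('wrist0'); R=w['R']; print('cam fwd',R[2],'right',R[0])
h=np.array([.515,-.18])
for yaw in(0.86,0.86-np.pi):
    y=np.array([np.sin(yaw),-np.cos(yaw)])
    p=np.r_[h+0.06*y,0.26]
    print(yaw,p,robot.inverse_kinematics(p,[np.pi,0,yaw]))
    for a in range(-90,91,30):
        q=robot.inverse_kinematics([.57,.196,.15],[np.pi,0,yaw+np.radians(a)]); print(a,None if q is None else np.round(q,2))
E
```

```text
cam fwd [-0.31238689 -0.09320643 -0.94537135] right [ 0.29317714 -0.95605456 -0.00261723]
0.86 [ 0.56047055 -0.21914625  0.26      ] [ 0.79003966  0.38350311 -0.65203752  1.62607018  0.24463893  1.21515864
  0.94728196]
-90 [ 0.34  0.66 -1.09  1.74  0.64  1.15 -1.65]
-60 [ 0.35  0.68 -1.12  1.74  0.66  1.16 -1.15]
-30 [ 0.36  0.69 -1.14  1.73  0.68  1.17 -0.64]
0 [ 0.38  0.71 -1.18  1.73  0.71  1.19 -0.14]
30 [ 0.39  0.73 -1.2   1.73  0.73  1.21  0.37]
60 [ 0.29  0.61 -0.99  1.74  0.57  1.11  1.02]
90 [ 0.38  0.71 -1.18  1.73  0.71  1.19  1.43]
-2.2815926535897932 [ 0.46952945 -0.14085375  0.26      ] [ 0.46944363  0.13820807 -0.29287782  1.88248125  0.04405358  1.12709508
 -2.12131053]
-90 [ 0.38  0.71 -1.18  1.73  0.71  1.19  1.43]
-60 [ 0.38  0.71 -1.18  1.73  0.71  1.19  1.96]
-30 [-1.15  0.65  1.11  1.82 -0.65  1.1  -2.6 ]
0 [-0.93  0.49  0.72  1.81 -0.38  0.99 -2.33]
30 [ 0.13  0.52 -0.74  1.75  0.4   1.03 -2.5 ]
60 [ 0.19  0.54 -0.82  1.74  0.45  1.05 -2.02]
90 [ 0.34  0.66 -1.09  1.74  0.64  1.15 -1.65]
```

```bash
python3 - <<'E'
from h import *
h=np.array([.515,-.18]); yaw=.86
y=np.array([np.sin(yaw),-np.cos(yaw)])
robot.goto(np.r_[h-0.03*y,0.24],[np.pi,0,yaw]); snap('wrist','w1'); print(robot.sense()['t'],robot.sense()['tcp_pos'])
E
```

```text
2.2417 [ 0.49207187 -0.16171101  0.23980261]
```

View pics/w1.png

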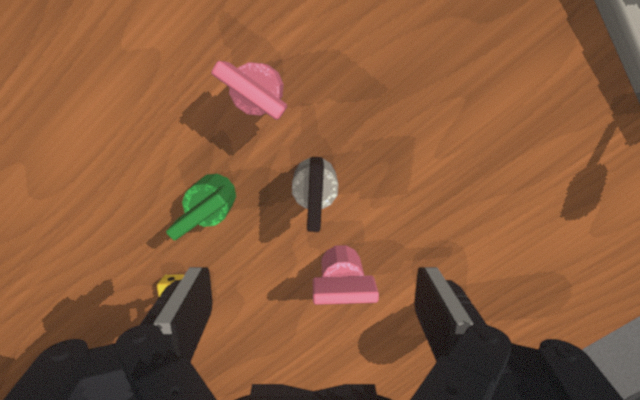

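The handle's bar is at (316,193) in the wrist view, nearly vertical, with its hub around (315,183). Green is at (205,205), pink at (250,90) and (345,285).

```bash
cat >> h.py <<'E'
def bar(f,roi,thr=60):
    u0,v0,u1,v1=roi; im=f['image'][v0:v1,u0:u1].astype(int)
    m=(im.max(2)<thr).astype(np.uint8)
    n,l,st,c=cv2.connectedComponentsWithStats(m); k=1+np.argmax(st[1:,4]); m=(l==k)
    vs,us=np.nonzero(m); return us+u0,vs+v0
E
python3 - <<'E'
from h import *
f=load('w1'); t=load('top0')
for n,g,roi in(('w',f,(285,145,345,245)),('t',t,(365,220,400,255))):
    us,vs=bar(g,roi); c,d=ray(g,0,0)
    P=[]
    for u,v in zip(us,vs):
        z=g['range_z'][v,u]
        if z>0:
            c,d=ray(g,u,v); P.append(c+d*z)
    P=np.array(P); top=P[P[:,2]>.068]; print(n,len(us),us.mean(),vs.mean(),us.min(),us.max(),vs.min(),vs.max(),'ztop',np.median(top[:,2]),np.percentile(P[:,2],[1,50,99]))
    # top-face: onto plane 
    r=cv2.minAreaRect(top[:,:2].astype(np.float32)*1000); print(r,len(top))
    b=cv2.boxPoints(r); print(b.round(1).tolist())
E
```

```text
w 850 314.68 192.6764705882353 308 322 158 230 ztop 0.07850426328787849 [0.05303943 0.0784587  0.0803525 ]
((516.18359375, -180.0803680419922), (11.788296699523926, 67.01118469238281), 46.91778564453125) 800
[[487.70001220703125, -161.5], [536.5999755859375, -207.3000030517578], [544.7000122070312, -198.6999969482422], [495.70001220703125, -152.89999389648438]]
t 106 383.1132075471698 237.5943396226415 374 392 229 246 ztop 0.07771598957191972 [0.07053386 0.07771599 0.0831831 ]
((516.3401489257812, -179.56228637695312), (12.936060905456543, 65.87320709228516), 46.46298599243164) 106
[[488.0, -161.60000610351562], [535.7999877929688, -206.89999389648438], [544.7000122070312, -197.60000610351562], [496.8999938964844, -152.1999969482422]]
```

Both views agree: bar centre (0.516,-0.180), top at 78 mm, 67×12–13 mm, with the bar's axis at -43.1°. These match the text. I grasp next.

```bash
python3 - <<'E'
from h import *
yaw=np.radians(46.9); o=[np.pi,0,yaw]
robot.goto([.5163,-.1799,.15],o); robot.grip(0.6,60)
print(robot.sense()['wrist_force'])
print(robot.move_straight([.5163,-.1799,.058],vel=.08,contact_N=6))
robot.grip(0.0,60); s=robot.sense(); print(s['opening'],s['tcp_pos'],s['wrist_force'],s['t'])
robot.move_straight([.5163,-.1799,.20],vel=.12); s=robot.sense(); print(s['opening'],s['tcp_pos'],s['wrist_force'],s['torque'],s['t'])
# view pose for stud
S=np.array([.570,.196]); y=np.array([np.sin(yaw),-np.cos(yaw)])
robot.goto(np.r_[S-0.05*y,0.24],o); f=snap('wrist','w2'); snap('side','s2'); print(robot.sense()['t'])
c=cv2.resize(f['image'][:,:,::-1][20:220,200:440],None,fx=3,fy=3,interpolation=cv2.INTER_CUBIC); cv2.imwrite('pics/w2c.png',c)
E
```

```text
[-0.31784557  0.66728979 -0.35775442]
False
0.0017163575913560205 [ 0.51679419 -0.17999193  0.05848925] [-0.90462507 -0.26494587  4.40572459] 4.9833
0.003602455233599679 [ 0.51570774 -0.17982399  0.19915746] [-0.68560326 -0.1161744  -0.42817198] [-0.01461145  0.02834053 -0.02694289] 6.3167
7.9417
```

View pics/w2.png

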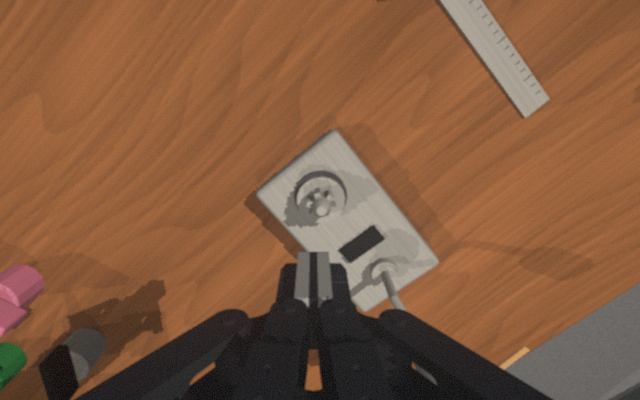

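View pics/w2c.png

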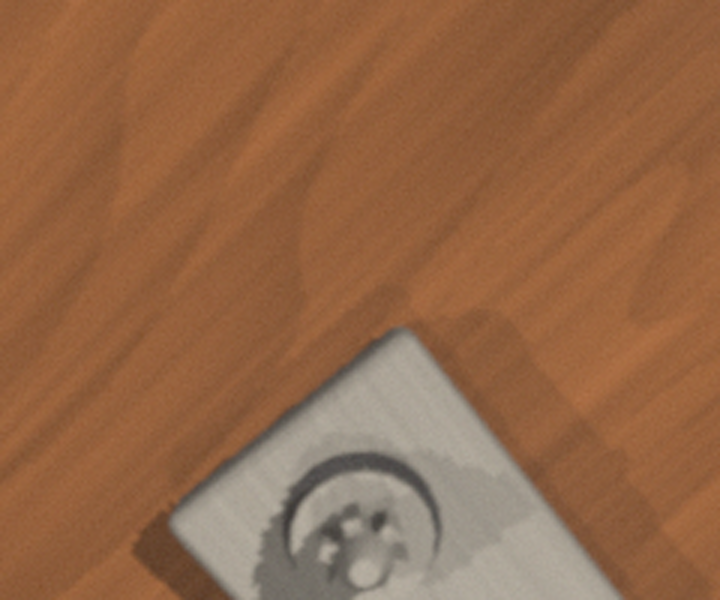

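The jaws shut on nothing. The handle is still standing at lower left (75,355) in the wrist view. The stud is visible at (320,200). I check what happened to the handle.

```bash
python3 - <<'E'
from h import *
t=snap('top','top2'); s=load('s2')
a=cv2.resize(t['image'][205:290,340:440,::-1],None,fx=4,fy=4,interpolation=cv2.INTER_CUBIC)
b=cv2.resize(s['image'][230:315,240:340,::-1],None,fx=4,fy=4,interpolation=cv2.INTER_CUBIC)
cv2.imwrite('pics/crop2.png',np.hstack([a,b])) 
w=load('w2');print(proj(w,robot.sense()['tcp_pos']))
E
```

```text
(np.float64(312.10090489110905), np.float64(246.52862987473452))
```

View pics/crop2.png

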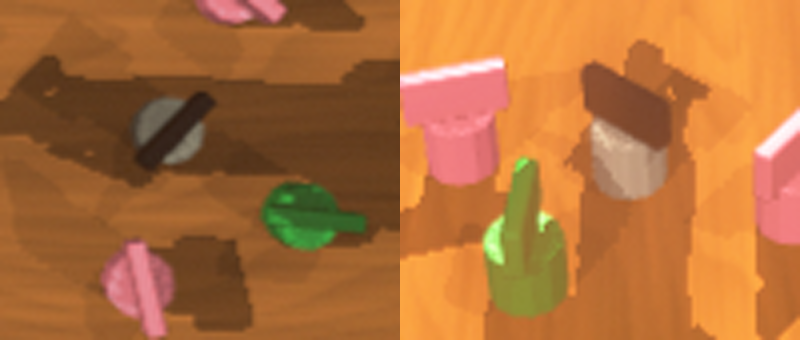

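View pics/s2.png

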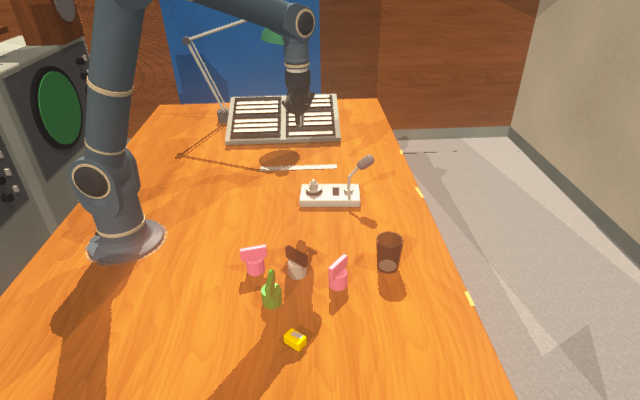

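```bash
python3 - <<'E'
from h import *
w=load('w2');s=robot.sense();p=s['tcp_pos']; print(p,s['tcp_rot'],s['opening'],robot.nose_length,s['joint_pos'])
for dz in(-.02,-.011,0,.01,.02,.03): print(dz,proj(w,p+[0,0,dz]))
f=w
for v in (245,250,254,258,265,280,295): print(v,[round(float(f['range_z'][v,u]),3) for u in(300,306,312,318,324)], pt(f,306,v)-p)
E
```

```text
[0.53410244 0.22862381 0.2397315 ] [3.14128444e+00 6.51891206e-04 8.16028993e-01] 0.004193987371002708 0.011 [ 0.16611621  0.41640212 -0.85860915  1.69295565  0.33675381  1.18834141
  0.03784342]
-0.02 (np.float64(312.2204088116578), np.float64(230.08081627987858))
-0.011 (np.float64(312.16955848550344), np.float64(237.0795547479035))
0 (np.float64(312.10090489110905), np.float64(246.52862987473452))
0.01 (np.float64(312.0312568372856), np.float64(256.1145765221226))
0.02 (np.float64(311.9534693819281), np.float64(266.8207823090239))
0.03 (np.float64(311.8660271654498), np.float64(278.855812376223))
245 [0.421, 0.415, 0.415, 0.414, 0.416] [ 0.07158185 -0.07815327 -0.21149163]
250 [0.448, 0.418, 0.417, 0.417, 0.418] [ 0.07657422 -0.08293523 -0.21236631]
254 [0.153, 0.153, 0.153, 0.152, 0.153] [-0.00888116  0.00492033  0.02628106]
258 [0.15, 0.149, 0.15, 0.15, 0.15] [-0.00881337  0.00494785  0.02971471]
265 [0.143, 0.144, 0.144, 0.144, 0.144] [-0.00874626  0.00503906  0.0354974 ]
280 [0.134, 0.134, 0.132, 0.132, 0.135] [-0.00837235  0.00496477  0.04601063]
295 [0.125, 0.126, 0.124, 0.124, 0.124] [-0.0080365   0.00489012  0.055159  ]
```

```bash
python3 - <<'E'
from h import *
for n,p in(('wrist0',np.array([ 0.19793088,-0.64484226,0.21090439])),('w1',np.array([ 0.49207187,-0.16171101,0.23980261]))):
    w=load(n)
    print(n,proj(w,p), 'cam-p',-w['R'].T@w['t']-p)
    for u,v in((205,270),(198,272),(190,285),(425,270),(430,272)): print(u,v,pt(w,u,v)-p)
w=load('w2'); print(-w['R'].T@w['t']-robot.sense()['tcp_pos'])
# side-view check of finger tips
s=load('s2'); print(proj(s,robot.sense()['tcp_pos']))
cv2.imwrite('pics/s2c.png',cv2.resize(s['image'][70:150,250:350,::-1],None,fx=6,fy=6,interpolation=cv2.INTER_CUBIC))
E
```

```text
wrist0 (np.float64(312.20991424137287), np.float64(250.14285588552127)) cam-p [0.08152786 0.02414231 0.16273123]
205 270 [-0.00203235  0.04373475  0.03777941]
198 272 [-0.00186097  0.04573132  0.0405435 ]
190 285 [-0.00151108  0.04578128  0.05011647]
425 270 [ 0.02470833 -0.038594    0.0399627 ]
430 272 [ 0.02481394 -0.04040163  0.04072488]
w1 (np.float64(312.05134308873164), np.float64(246.60499713251286)) cam-p [-0.06229484  0.05460266  0.16290963]
205 270 [-0.03446778 -0.02627167  0.03774624]
198 272 [-0.03618185 -0.02741511  0.04017615]
190 285 [-0.03647424 -0.0269854   0.05003219]
425 270 [0.02161575 0.04000569 0.0393865 ]
430 272 [0.02213848 0.04121179 0.04153953]
[-0.05987661  0.05718613  0.16265765]
(np.float64(300.01788015312354), np.float64(130.21921044413233))
```

View pics/s2c.png

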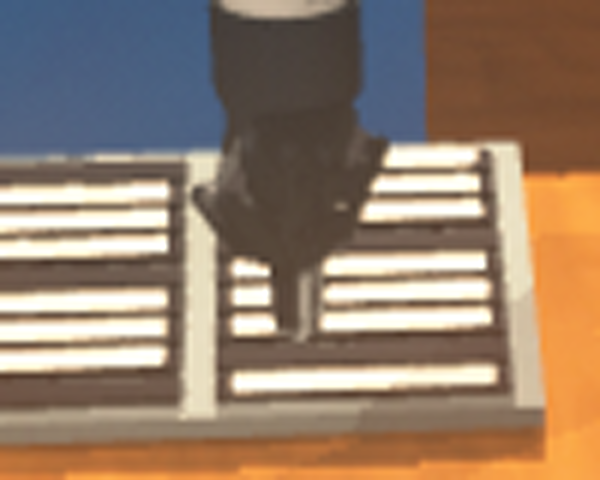

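Findings from pictures and side view: the reported TCP projects about 24 mm beyond the visible fingertips, in both the wrist depth and the side view. So the fingers really stand shorter than `nose_length` claims, and the jaws closed just above the bar. I check this by touching the empty desk lightly.

```bash
python3 - <<'E'
from h import *
o=[np.pi,0,np.radians(46.9)]
robot.goto([.53,.03,.04],o); 
r=robot.move_straight([.53,.03,-.04],vel=.04,contact_N=4); s=robot.sense(); print(r,s['tcp_pos'],s['wrist_force'],s['t'])
robot.move_straight([.53,.03,.06],vel=.2); print(robot.sense()['t'])
E
```

```text
True [ 0.52993514  0.03010635 -0.01951676] [-0.28809429  0.56960773  7.04628433] 10.45
11.0
```

The desk touch came at TCP z = -19.5 mm, so the real tips stand 19.5 mm behind the TCP, 30 mm off from the stated nose. I correct for that from here. Since the arm is close and the hand empty, I look at the stud closely from two places first.

```bash
cat >> h.py <<'E'
TIP=0.0195   # shut fingertips stand this far ABOVE the reported TCP (touched on desk)
E
python3 - <<'E'
from h import *
S=np.array([.570,.196]); o=[np.pi,0,0]
robot.goto(np.r_[S+[0,-.015],.13],o); a=snap('wrist','w3')
robot.move_straight(np.r_[S+[0,-.03],.10],vel=.15); b=snap('wrist','w4'); print(robot.sense()['t'])
for n,f in(('w3',a),('w4',b)):
    u,v=proj(f,[.57,.196,.06]); print(u,v); u=int(u);v=int(v)
    cv2.imwrite('pics/%sc.png'%n,cv2.resize(f['image'][max(0,v-75):v+75,u-90:u+90,::-1],None,fx=4,fy=4,interpolation=cv2.INTER_CUBIC)); print(u-90,max(0,v-75))
E
```

```text
12.325
313.1864537107102 178.83431085981877
223 103
311.9036293633663 168.0020815930536
221 93
```

View pics/w3c.png

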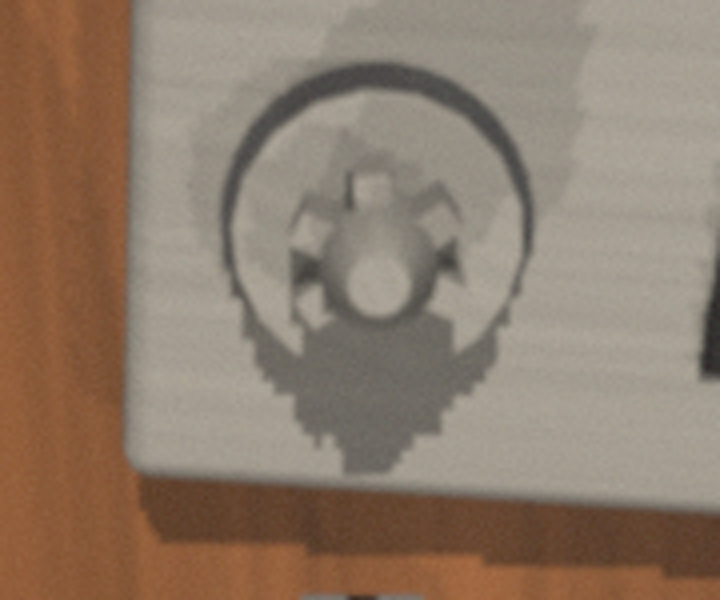

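View pics/w4c.png

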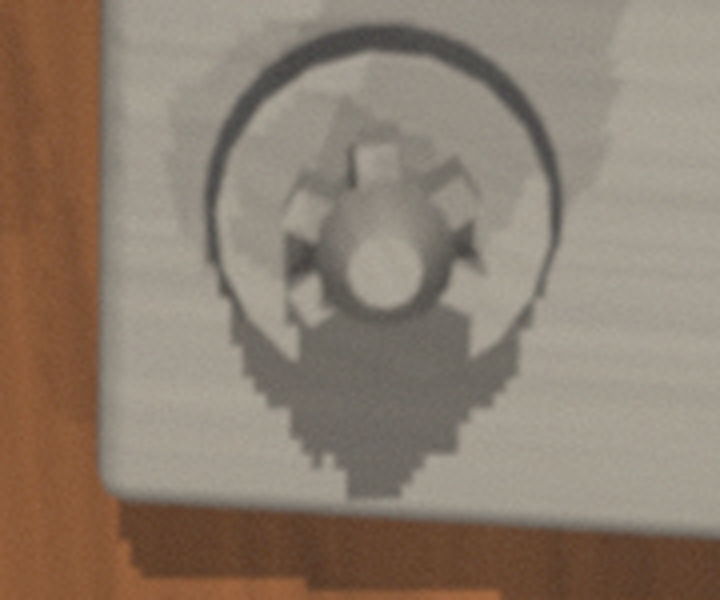

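```bash
python3 - <<'E'
from h import *
fs=[load('w3'),load('w4')]
c=[]
for f in fs:
    u,v=proj(f,[.57,.196,.074]); u=int(u);v=int(v)
    g=cv2.GaussianBlur(cv2.cvtColor(f['image'],cv2.COLOR_RGB2GRAY),(3,3),0)
    p=g[v-20:v+20,u-20:u+20]; print(u,v)
    # bright blob nearest centre
    m=(p>p[20,20]-0).astype(np.uint8)
    for th in (150,155,160,165,170):
        n,l,st,cc=cv2.connectedComponentsWithStats((p>th).astype(np.uint8))
        print(th,[(st[i,4],(cc[i]+[u-20,v-20]).round(1).tolist()) for i in range(1,n) if 30<st[i,4]<400])
print('tri rough',tri(fs[0],(317.6,174.6),fs[1],(316.9,161.4)))
f=fs[1]; pts=[proj(f,[.5703+dx,.196+dy,.062]) for dx,dy in((-.025,.025),(.025,.025),(.025,-.025),(-.025,-.025))]
H=cv2.getPerspectiveTransform(np.float32(pts),np.float32([(0,0),(600,0),(600,600),(0,600)]))
im=cv2.warpPerspective(f['image'][:,:,::-1],H,(600,600),flags=cv2.INTER_CUBIC)
cv2.imwrite('pics/rect4.png',im)
E
```

```text
313 185
150 [(np.int32(169), [317.3, 173.0]), (np.int32(37), [294.3, 182.7])]
155 [(np.int32(143), [317.3, 173.4])]
160 [(np.int32(95), [317.1, 173.8])]
165 []
170 []
311 174
150 [(np.int32(207), [316.9, 160.5]), (np.int32(38), [297.6, 167.9])]
155 [(np.int32(187), [316.8, 160.3])]
160 [(np.int32(111), [316.9, 160.1])]
165 []
170 []
tri rough [0.57270881 0.20561639 0.08382946]
```

View pics/rect4.png

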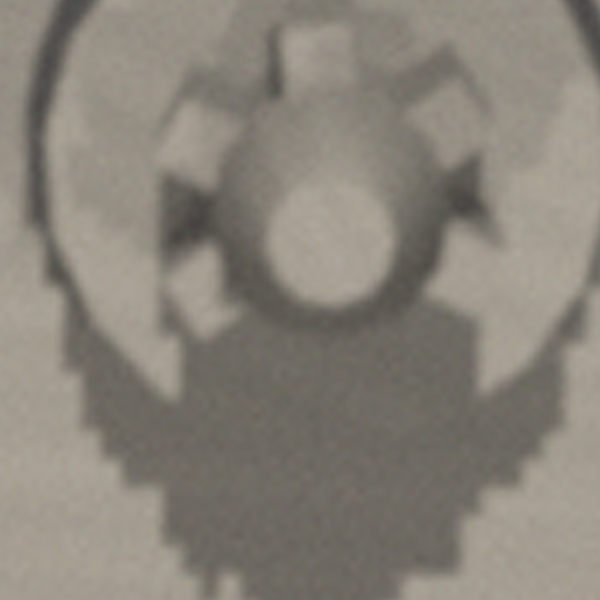

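Teeth are clearly visible in the rectified view: the top tooth's outer edge is around (318,25), upper-left (172,122), lower-left (180,312), upper-right (468,97). That is an angle near 30° mod 60. Position disagrees with the first rough top-view guess, so I measure it by the collar's and tip's edges in several views.

```bash
python3 - <<'E'
from h import *
for n in('top2','w2','w3','w4','side0'):
    f=load(n); z=f['range_z']; v,u=np.mgrid[0:400,0:640]
    d=np.stack([(u-f['cx'])/f['fx'],(v-f['cy'])/f['fy'],np.ones_like(u,float)],-1)*z[...,None]
    P=(d-f['t'])@f['R']
    near=(np.hypot(P[...,0]-.57,P[...,1]-.2)<.045)&(z>0)
    slab=P[near&(P[...,2]>.02)&(P[...,2]<.034)]; col=near&(P[...,2]>.039)&(P[...,2]<.049); C=P[col]
    tipm=near&(P[...,2]>.070)&(P[...,2]<.09); T=P[tipm]
    print(n,'slab z',np.median(slab[:,2]).round(4),'collar',len(C),'z',np.median(C[:,2]).round(4),
      'circle',[np.round(x,4) for x in cv2.minEnclosingCircle(C[:,:2].astype(np.float32))],'tip',len(T),T.mean(0).round(4) if len(T) else '','max',P[near][:,2].max().round(4))
f3,f4=load('w3'),load('w4')
for f,p in((f3,(317.3,173.4)),(f4,(316.9,160.4))): print(onz(f,*p,.074))
print(tri(f3,(317.3,173.4),f4,(316.9,160.4)))
t=load('top2'); s=load('s2')
cv2.imwrite('pics/stt.png',np.hstack([cv2.resize(t['image'][195:240,230:280,::-1],None,fx=8,fy=8,interpolation=cv2.INTER_CUBIC),cv2.resize(s['image'][165:210,290:340,::-1],None,fx=8,fy=8,interpolation=cv2.INTER_CUBIC)]))
E
```

```text
top2 slab z 0.0281 collar 161 z 0.0437 circle [array([0.5709, 0.2039]), np.float64(0.0259)] tip 21 [0.5709 0.2032 0.0732] max 0.6212
w2 slab z 0.0288 collar 1163 z 0.0447 circle [array([0.5723, 0.2034]), np.float64(0.026)] tip 166 [0.5713 0.2041 0.0733] max 0.3218
w3 slab z 0.0288 collar 2749 z 0.0447 circle [array([0.5721, 0.2036]), np.float64(0.026)] tip 423 [0.5723 0.2044 0.0733] max 0.2327
w4 slab z 0.0288 collar 3656 z 0.0447 circle [array([0.5721, 0.2034]), np.float64(0.0261)] tip 557 [0.5723 0.2042 0.0734] max 0.2037
side0 slab z 0.027 collar 76 z 0.0424 circle [array([0.572, 0.197]), np.float64(0.0276)] tip 7 [0.5717 0.199  0.0712] max 0.0719
[0.57261617 0.20364321 0.074     ]
[0.57278252 0.20381279 0.074     ]
[0.57266478 0.20478791 0.07813433]
```

View pics/stt.png

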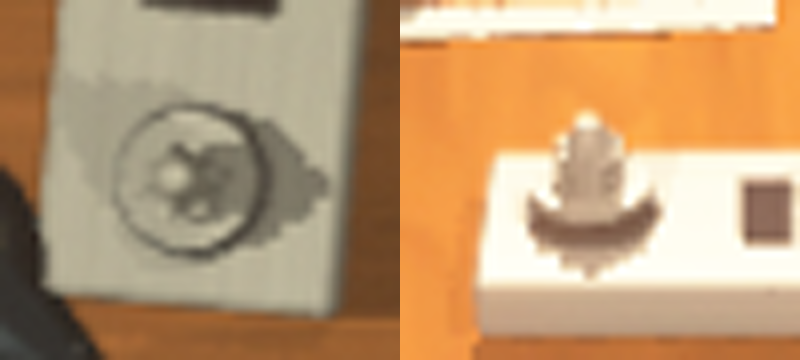

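```bash
python3 - <<'E'
from h import *
out=[]
for n in('w3','w4'):
    f=load(n); cx,cy=.5721,.2036
    pts=[proj(f,[cx+dx,cy+dy,.062]) for dx,dy in((-.02,.02),(.02,.02),(.02,-.02),(-.02,-.02))]
    H=cv2.getPerspectiveTransform(np.float32(pts),np.float32([(0,0),(400,0),(400,400),(0,400)]))
    im=cv2.warpPerspective(f['image'][:,:,::-1],H,(400,400),flags=cv2.INTER_CUBIC)
    im=cv2.convertScaleAbs(im,alpha=2.2,beta=-160)
    for k in range(6):
        a=np.radians(33+60*k); 
        for s in(-1,1):
            r=np.array([np.cos(a),-np.sin(a)]); q=np.array([np.sin(a),np.cos(a)])*30*s
            cv2.line(im,tuple((200+r*152+q*1).astype(int).tolist()),tuple((200+r*175+q).astype(int).tolist()),(0,0,255),1)
    out.append(im)
cv2.imwrite('pics/teeth.png',np.hstack(out))
E
```

```text
(no output)
```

View pics/teeth.png

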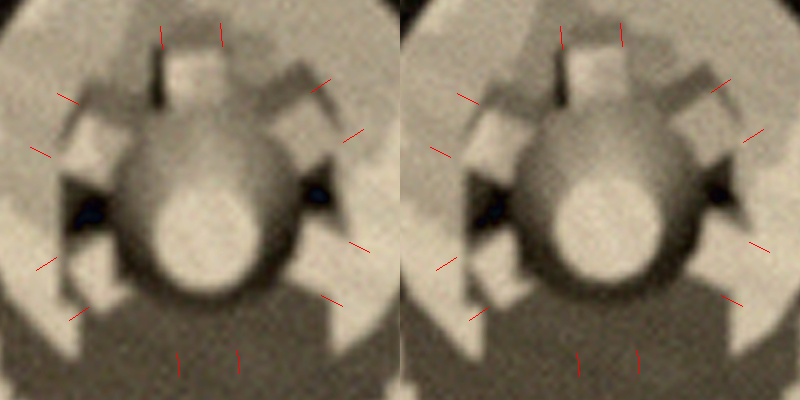

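With the tooth outer edges at top (197,47), upper-left (78,134), upper-right (325,119) and lower-left (80,290), the opposite pair spans 29.9 mm (30 expected), so the tooth angle is about 33° mod 60. That gives a meshing yaw of about 63°. The stud is at (0.572,0.2036), with the collar at 44–45 mm and the tip at 73–74 mm, as given. I grasp again with the corrected tip height.

```bash
python3 - <<'E'
from h import *
yaw=np.radians(46.9); o=[np.pi,0,yaw]
robot.move_straight([.572,.18,.16],vel=.25)
robot.goto([.5163,-.1799,.12],o); robot.grip(0.6,60)
r=robot.move_straight([.5163,-.1799,.0265],vel=.08,contact_N=6); s=robot.sense(); print(r,s['tcp_pos'],s['wrist_force'])
if not r:
    robot.grip(0.0,60); s=robot.sense(); print(s['opening'],s['tcp_pos'],s['wrist_force'],s['t'])
    if s['opening']>.08:
        robot.move_straight([.5163,-.1799,.11],vel=.1); robot.sleep(.1); s=robot.sense(); print(s['opening'],s['tcp_pos'],s['wrist_force'],s['t']); snap('side','s5')
f=load('s5');cv2.imwrite('pics/s5c.png',cv2.resize(f['image'][170:320,220:420,::-1],None,fx=3.5,fy=3.5))
E
```

```text
False [ 0.51678604 -0.17996561  0.02703057] [-1.01200618 -0.02568205  0.45019217]
0.15734340350885864 [ 0.51650828 -0.18008027  0.02685165] [ 0.44651351 -0.714723    2.40269688] 16.3833
0.15489151282804994 [ 0.51571111 -0.17977058  0.10919246] [-0.08210136 -0.17377979 -1.99437673] 17.4667
```

View pics/s5c.png

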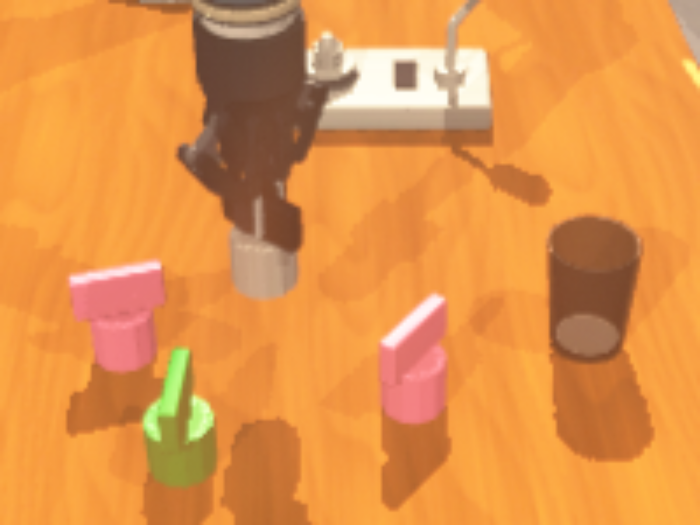

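The handle is held (opening 13 mm, weight about 2 N) and hangs upright in the side view. I go over the stud and descend lightly.

```bash
cat >> h.py <<'E'
S=np.array([.572,.2036]); OFF=.0268
def o(deg): return [np.pi,0,np.radians(deg)]
def st(tag=''):
    s=robot.sense(); print(tag,'t%.2f'%s['t'],'foot-seat xy mm',((s['tcp_pos'][:2]-S)*1000).round(1),'footz %.1f'%((s['tcp_pos'][2]-OFF)*1000),'yaw %.1f'%np.degrees(s['tcp_rot'][2]),'F',s['wrist_force'].round(1),'T',s['torque'].round(2),'op %.3f'%s['opening']); return s
E
python3 - <<'E'
from h import *
robot.move_straight([.5163,-.1799,.16],vel=.25)
robot.goto(np.r_[S,.145],o(63)); robot.sleep(.15); st('above'); snap('side','s6'); snap('top','t6')
r=robot.move_straight(np.r_[S,.064+OFF],vel=.05); st('64')
r=robot.move_straight(np.r_[S,.0455+OFF],vel=.02,contact_N=5); print(r); st('down')
snap('side','s7')
f=load('s7');g=load('s6');cv2.imwrite('pics/s7c.png',np.hstack([cv2.resize(x['image'][130:220,270:370,::-1],None,fx=4,fy=4,interpolation=cv2.INTER_CUBIC) for x in(g,f)]))
E
```

```text
above t19.46 foot-seat xy mm [ 0.7 -2. ] footz 118.1 yaw 62.8 F [-0.3 -0.6 -1.5] T [ 0.01 -0.    0.01] op 0.149
64 t20.79 foot-seat xy mm [0.3 0.2] footz 64.4 yaw 63.0 F [ 0.5  0.4 -1.9] T [ 0.   -0.01  0.05] op 0.152
False
down t21.87 foot-seat xy mm [-0.3  0.2] footz 45.4 yaw 63.0 F [-2.   1.9 -1.9] T [ 0.32  0.35 -0.01] op 0.153
```

View pics/s7c.png

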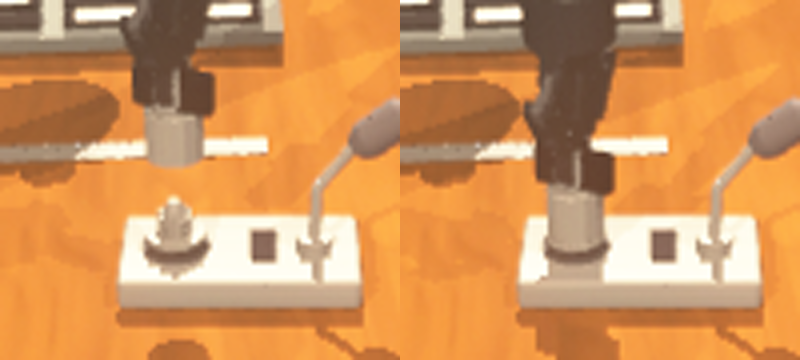

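It meshed on the first descent: foot at 45.4 mm, no axial resistance and a 2–3 N side force. In the side view the hub sits on the collar. I relieve the side load, rock a little, and push home lightly.

```bash
python3 - <<'E'
from h import *
p=S+[-.0008,.0008]
robot.move_straight(np.r_[p,.0455+OFF],vel=.01,attitude=o(64.5)); st('rock+')
robot.move_straight(np.r_[p,.0455+OFF],vel=.01,attitude=o(62.5)); st('rock-')
r=robot.move_straight(np.r_[p,.040+OFF],vel=.008,contact_N=4); print(r); st('press'); robot.sleep(.3); st('hold')
E
```

```text
rock+ t22.18 foot-seat xy mm [-0.2  0.4] footz 45.7 yaw 64.5 F [-0.7 -0.9 -1.8] T [ 0.04  0.01 -0.01] op 0.153
rock- t22.43 foot-seat xy mm [-0.6  0.5] footz 45.6 yaw 62.5 F [-0.7  0.7 -1.3] T [-0.04  0.04  0.07] op 0.156
True
press t23.04 foot-seat xy mm [-0.6  0.8] footz 40.7 yaw 62.5 F [-0.7  0.6  2.4] T [ 0.07 -0.12 -0.02] op 0.152
hold t23.34 foot-seat xy mm [-0.6  0.8] footz 40.5 yaw 62.5 F [ 1.6 -0.1  2.4] T [ 0.28 -0.47  0.03] op 0.153
```

The collar is felt at about 41 mm with roughly 4.4 N on the spring, and the hold was long enough for step 2. I unload, release and rise.

```bash
python3 - <<'E'
from h import *
p=S+[-.0008,.0008]
robot.move_straight(np.r_[p,.0425+OFF],vel=.01); st('unload')
robot.grip(0.5); st('open')
robot.move_straight(np.r_[p,.19],vel=.1); st('up')
robot.move_straight([.52,.12,.26],vel=.2); robot.sleep(.2)
snap('side','s8'); snap('top','t8'); snap('wrist','w8'); st()
f=load('s8');t=load('t8')
cv2.imwrite('pics/s8c.png',np.hstack([cv2.resize(x,None,fx=4,fy=4,interpolation=cv2.INTER_CUBIC) for x in(f['image'][130:220,270:370,::-1],t['image'][160:250,210:310,::-1])]))
for n in('t8','w8','s8'):
    f=load(n); z=f['range_z']; v,u=np.mgrid[0:400,0:640]
    d=np.stack([(u-f['cx'])/f['fx'],(v-f['cy'])/f['fy'],np.ones_like(u,float)],-1)*z[...,None]
    P=(d-f['t'])@f['R']; near=(np.hypot(P[...,0]-.572,P[...,1]-.2036)<.04)&(z>0)
    for lo,hi in((.079,.093),(.112,.13)):
        C=P[near&(P[...,2]>lo)&(P[...,2]<hi)]
        if len(C)>5: print(n,len(C),'z',np.median(C[:,2]).round(4),'rect',cv2.minAreaRect(C[:,:2].astype(np.float32)*1000),'circ',cv2.minEnclosingCircle(C[:,:2].astype(np.float32)*1000))
E
```

```text
unload t23.75 foot-seat xy mm [-1.   0.6] footz 42.3 yaw 62.5 F [1.8 0.7 1. ] T [ 0.24 -0.39 -0.02] op 0.152
open t24.14 foot-seat xy mm [-1.2  0.5] footz 42.2 yaw 62.5 F [-0.   0.5  0.3] T [0.02 0.   0.03] op 0.497
up t25.50 foot-seat xy mm [-1.2  0.5] footz 162.4 yaw 62.5 F [-1.   0.6  0. ] T [-0.03  0.03  0.04] op 0.500
 t26.61 foot-seat xy mm [-52.1 -83. ] footz 232.7 yaw 62.6 F [-0.3 -0.5 -0.1] T [ 0.01 -0.02  0.01] op 0.502
t8 26 z 0.0849 rect ((583.8839721679688, 217.33091735839844), (8.622092247009277, 24.13409423828125), 44.56097412109375) circ ((583.9942626953125, 217.4394989013672), 12.075191497802734)
t8 27 z 0.121 rect ((591.8604125976562, 195.2811737060547), (10.765512466430664, 23.265609741210938), 69.37104797363281) circ ((592.372314453125, 196.6409912109375), 11.95300006866455)
w8 952 z 0.086 rect ((568.7225341796875, 202.3580322265625), (54.855201721191406, 48.32086944580078), 7.682901382446289) circ ((570.9387817382812, 202.35313415527344), 34.10664749145508)
w8 1370 z 0.1215 rect ((571.8168334960938, 203.1044921875), (14.673836708068848, 69.26382446289062), 61.86751174926758) circ ((571.6484985351562, 202.79859924316406), 34.88261795043945)
s8 91 z 0.0847 rect ((567.3993530273438, 187.68389892578125), (34.31849670410156, 66.4582290649414), 67.59355926513672) circ ((570.95703125, 196.07945251464844), 33.347347259521484)
s8 74 z 0.1177 rect ((571.9949340820312, 199.06393432617188), (18.242599487304688, 68.53468322753906), 63.433231353759766) circ ((569.5580444335938, 194.19052124023438), 34.275455474853516)
```

View pics/s8c.png

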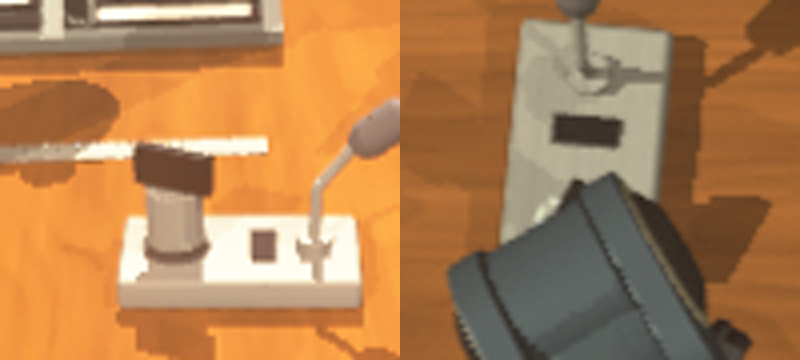

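View pics/w8.png

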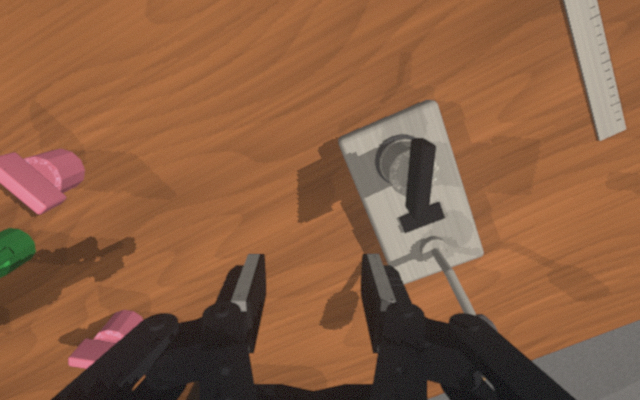

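The handle sits home: bar top at 121.5 mm, so the underside is at about 43.5 mm, centred at (0.5718,0.2031) against the stud's (0.572,0.2036). It is upright, the arm is clear, and nothing else was approached. I hand it in.

```bash
python3 - <<'E'
from h import *
a,b=load('s2')['image'].astype(int),load('s8')['image'].astype(int)
for n,(u,v) in dict(sharp=(295,340),tumb=(388,252)).items(): print(n,np.abs(a-b)[v-22:v+22,u-22:u+22].mean().round(1))
robot.close_job()
E
```

```text
sharp 9.4
tumb 0.7
the job is handed in; nothing more can be done
```

```bash
python3 - <<'E'
from h import *
for n in('side0','s2','s8'):
    i=load(n)['image'].astype(int); m=(i[...,0]>120)&(i[...,1]>110)&(i[...,2]<90)&(i[...,0]-i[...,1]<60); m[:320]=0;m[365:]=0;m[:,:270]=0;m[:,320:]=0
    v,u=np.nonzero(m); print(n,len(u),u.mean().round(1),v.mean().round(1))
E
```

```text
side0 248 293.1 339.3
s2 249 293.6 339.7
s8 239 293.3 339.6
```

I fitted the handle on the stud and handed the job in at about 27 s of robot time. No verdict is reported back.

**What happened**
- **First grasp missed:** the jaws shut empty just above the bar and the handle did not move. The real fingertips stand about 30 mm shorter than `nose_length` says. The camera depth and a light touch on the desk both showed this, so I corrected for it.
- **Second grasp held:** I then read the stud's tooth angle from the wrist camera (about 33° mod 60). The handle meshed on the first descent at 63° yaw.
- **Seating:** I rocked it gently by about 2° and pressed it home with about 4.4 N. Then I took the load off and let go.

**Last checks**
- **Height and position:** the wrist camera put the bar top at 121.5 mm, so the underside is at about 43.5 mm. The collar is at 44 mm. The handle is about 0.5 mm off the stud's measured axis.
- **Upright:** it looked upright in the side view, but I did not measure the tilt angle.
- **Robot clear:** the gripper was free of everything, with wrist force near zero.
- **Bystanders:** the tumbler's patch of the side picture did not change. The sharpener's patch differed (9.4 grey levels), but its yellow outline stayed within half a pixel, so that was lighting. I did not check the ruler separately; the arm never went near it.
- **Disagreements:** the side camera read 2–4 mm low and several mm off in y, and the top view was blocked by the arm at the end. The final figures therefore rest on the wrist camera and the felt contact.

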